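# Slide the power block home into a slide warmer's bay

## Robot

A 6-joint arm with a two-finger parallel gripper is mounted at the origin on a cart in front of the work surface, level with it; the furniture and walls round the work are solid. World frame = base frame: x ahead of the robot, y to its left, z up, the work surface at z = 0. Lengths are in m, angles in degrees, forces in N, time in s.
With the tool pointing down it reaches from about 0.4 to 0.825 m from the base axis. Payload 7 kg.
Tool frame: the origin (TCP) lies at the very end of the fingers, on their centre line; the grasp point (between the pads) lies 19 mm behind it (ctrl.tcp_to_grasp is the distance from the TCP to the grasp point, in m); z points along the fingers, y is the direction in which the jaws open and shut (so a half turn about z gives the same grasp; the last joint's range is limited). The gripper opens to 88 mm and grips with 3 to 60 N. Pads are 19 mm wide; open, the fingers measure 130 mm over their backs; the gripper's body (78 mm by 193 mm) begins 47 mm behind the grasp point.
Start: joints at [-48.753, 20.546, 0.682, 0, -70.136, -16.507], TCP at [0.282, -0.613, 0.227] pointing down, gripper open.
Joint ranges: [-176.03, 176.03], [-82.01, 121.73], [-58.28, 71.71], [-173.87, 95.51], [-174.79, -0.11], [-173.66, 173.66]. Speed limits (degrees/s): [136.94, 136.94, 172.46, 180, 180, 180].

## Interface

Orientations are given as [roll, pitch, yaw] about the fixed x, y, z axes, in that order (R = Rz(yaw) Ry(pitch) Rx(roll)).
In Python, from plant import ctrl gives the robot as it stands.
- The arm moves only by the tool jog_arm, never from a script. Its argument "commands" is a list of rows, each an object of numbers: "x", "y", "z": the shift along the tool's x, y, z in cm; "roll": the turn about the tool's z in rad. In form: [{"x": .., "y": .., "z": .., "roll": ..}, ...]. A call has 1 to 12 rows; each row shifts and turns the commanded pose from where the row before left it, along the tool's axes as they then stand; what a row does not reach is not made up. A row lasts 1/10 s, in which the tool goes at most 50 mm and 8.59 degrees, less where a joint would pass 70% of its speed; a pose out of reach is approached as far as the arm can. A call is refused whole if a number of a shift passes 5 or a number of a turn 0.15, either way. A call with a gripper value outside its range is refused whole. "gripper" is the finger opening in cm, from 0 to 8.76, set as the call begins (left out, the last holds). The fingers move at their own pace and stop on an object; the grip force is fixed at half the most. Time passes only in rows, so rows that do not move let the fingers close. It gives the time, the measured TCP pose, the force and the opening at its end, in the units of the state.
- ctrl.get_obs(): the state, without advancing time (a new reading comes with each control period).
- ctrl.snapshot(name): name is "scene" or "top"; returns a dict with "image" (420x560x3 uint8, red, green, blue), "mtx" (3x3 intrinsics, pixels), "position" and "orientation" of the camera in the world. Camera axes: x right, y up, looking along -z (the intrinsics and any distortion apply to the point x, -y, -z); pixel columns grow to the right and rows downward; lengths in m; the calibration is good to about 2 mm. A picture is of the moment at which its call begins. There is no depth.
- ctrl.close_job(): hands the job in, once; it reports no verdict.
Trained networks look in the newest picture that a camera, given by its name, has taken for a name from the list of things; names that differ only in an ending like _2 or _b are one class to them, and where a whole thing is asked for, a point or a joint stands for the part that bears it (a point fixed in the world has none). Each returns a list of dicts, best first, with "confidence" (0 to 1); they miss things now and then, are a little off and sometimes report something else, mostly with a low value. They report only what shows in the picture. A call takes as long as a camera call. They do not tell look-alikes from the thing itself.
- ctrl.search_frame(camera, query): "position" ([column, row] as shares, 0 to 1, of the picture: columns of its width, rows of its height, amid what is visible of it).
- ctrl.regions_of(camera, query): "mask" (420x560 bool, what is visible of it) and "position" ([column, row] as shares, 0 to 1, of the picture: columns of its width, rows of its height, amid what is visible of it).
The state is a dict: "clock": time; "joint_pos": joint angles; "qvel": joint speeds; "tau": joint torques, N m; "tool_pos": TCP position; "orientation": TCP orientation; "force": force on the tool from outside, world axes, zero at the start; "moment": the same for the moment, N m; "opening": finger opening in m.
Only numpy, scipy, OpenCV 4.12 (cv2) and the standard library are available. Lean on these libraries where they do the work, as an engineer would, in place of code of your own. Each camera call takes 0.05 s, during which the arm holds its last target.

## Task

Slide the flat grey power block along the bench, nose first, into the bay in the side of the white slide-warming plate, and push it gently but firmly until it is fully home: the stiff contact plate hidden inside the bay must be pushed right back to its stop, which you have to feel for, because how deep it sits differs. Push the block rather than lift it, keep it flat on the bench, do not ram it, and leave the clear jar, the beaker and the amber dropper bottle where they stand.

Things in the scene. Friction and masses are not known exactly. Their poses are not given: they have to be found in the camera images.
- block_center (a point): centre of the loose power block: a flat grey plastic block 110 mm long (its x), 94 mm wide (y), 48 mm high (z), 0.28 to 0.56 kg, flat on the bench, wider than most grippers open. +x points out of the nose, the end with two brass contact strips, which goes in first; the rear end has a dark seam, the sides have dark ribs near the rear. All faces are flat; edges rounded 4 mm.
- block_nose (a point): centre of the block's nose face, 55 mm ahead of block_center along the block's x.
- bay_mouth (a point): centre of the bay's mouth in the warmer's front face, 25 mm above the bench. x points level straight into the bay, y across it, z up. The bay is open underneath: the block slides in on the bench. It is 97 mm wide (1.5 mm play each side), 51 mm high; its sides flare to 113 mm evenly over the first 30 mm at the mouth. Nothing stands in it before the contact plate.
- contact_plate (a joint): upright plate across the bay that the nose pushes back: 0 as found, 0.012 m right back at its stop. Moves stiffly (5 N, plus 2 to 8 N sliding friction of the block), stays where left, no spring. As found its face lies 62 to 74 mm inside the mouth (varies, hard to see), so a fully home block's nose is 74 to 86 mm inside and its rear end 24 to 36 mm outside.
- jar_clear_mid (a point): middle of a clear glass staining jar (82 mm across, 102 mm high) standing on the bench, point 50 mm above it; leave alone.
- beaker_mid (a point): middle of a small glass beaker (60 mm across, 70 mm high), point 35 mm above the bench; leave alone.
- amber_dropper_mid (a point): a brown dropper bottle with a black bulb (41 mm across, 116 mm high) standing on its own, point 40 mm above the bench; leave alone.
- warmer: the slide warmer: a fixed white box 150 mm deep (its x), 166 mm wide (y), 76 mm high, with an aluminium plate and three glass slides on top; origin at the centre of its underside, x points level from the mouth (75 mm in front of the origin, at -x) into the bay.
- power_block: the power block itself; origin at the centre of its underside, axes as block_center.
Mind the look-alikes: they are no part of the job. There is more than one size of the power_block; the job needs the middle-sized.

How it is judged (in metres and radians):
On the way:
1. the block's nose is inside the bay, in line with it (x of block_nose in the frame of bay_mouth above 0.02 m and angle between the x axis of block_nose and the x axis of bay_mouth, either way round below 0.12 rad), for 0.1 s.
At the end, for the whole second after the job is handed in: The contact plate is pushed back by more than 10 of its 12 mm; the block stands in the bay nose first, its nose more than 68 mm inside the mouth, within 6 mm of the bay's middle and within 0.08 rad of its direction, flat on the bench (tilt under 0.06 rad) and at rest (value of joint contact_plate above 0.01 m and x of block_nose in the frame of bay_mouth above 0.068 m and y of block_nose in the frame of bay_mouth between -0.006 and 0.006 m and angle between the x axis of block_nose and the x axis of bay_mouth, either way round below 0.08 rad and angle between block_center's own z axis and vertical below 0.06 rad and linear speed of power_block below 0.01 m/s); the robot touches nothing.
It fails at once if the block is lifted more than 20 mm (height (world z) of block_center above 0.044 m).
It fails at once if the block is tipped by more than 0.35 rad (angle between block_center's own z axis and vertical above 0.35 rad).
It fails at once if the block is rammed: fingers press on it with more than 60 N (contact force between the fingers and power_block above 60 N).
It fails at once if the clear jar, the beaker or the amber dropper bottle is moved by more than 25 mm (distance of any of jar_clear_mid, beaker_mid, amber_dropper_mid from where it was at the start of the episode above 0.025 m).
It also fails if it takes over 72 s, if anything falls off the work surface, if the arm or the gripper's body presses on something with over 40 N, if the wrist force passes 120 N, or if a joint passes its speed limit or range.

## Working session

There is one attempt and no reset: what is moved stays moved. The work goes in short steps, Python scripts to look and compute and a tool call to move; the robot and the scene stay as the last step left them, time stands still between calls to the robot, and variables do not carry over. Pictures are saved under pics/ and viewed, and the job is handed in when it is done.

Besides the shell and the picture viewer there is one more tool, called after ">>>" as name(argument=value, ...), one argument or row to a line, values as JSON. jog_arm: Moves the arm, as the interface text tells. Its arguments: {"type":"object","properties":{"commands":{"type":"array"},"gripper":{"type":"number"}},"required":["commands"]}

```bash
mkdir -p pics; ls; python3 - <<'E'
from plant import ctrl
import cv2,pickle
S={}
for n in("scene","top"):
    s=ctrl.snapshot(n);S[n]=s
    cv2.imwrite(f"pics/{n}0.png",s["image"][:,:,::-1]);print(n,s["mtx"],s["position"],s["orientation"],[k for k in s])
    for q in("power_block","warmer","jar_clear_mid","beaker_mid","amber_dropper_mid"):
        print(q,[(round(d["confidence"],2),round(d["position"][0]*560),round(d["position"][1]*420)) for d in ctrl.search_frame(n,q)])
pickle.dump(S,open("s0.pkl","wb"))
print(ctrl.get_obs())
E
```

```text
pics
scene [[394.34267899   0.         278.99209425]
 [  0.         394.34267899 215.55718177]
 [  0.           0.           1.        ]] [-0.43056024  0.34910617  0.8513266 ] [  53.06770826   -0.50122255 -121.66576771] ['image', 'mtx', 'position', 'orientation']
power_block [(0.81, 322, 249), (0.79, 393, 203)]
warmer [(0.77, 152, 243), (0.72, 204, 269)]
jar_clear_mid [(0.82, 306, 206)]
beaker_mid []
amber_dropper_mid []
top [[512.45749644   0.         279.27928715]
 [  0.         512.45749644 213.38236291]
 [  0.           0.           1.        ]] [ 0.34131396 -0.22030036  1.61865016] [  5.54124784   1.41802051 -91.36546369] ['image', 'mtx', 'position', 'orientation']
power_block [(0.85, 306, 277), (0.67, 258, 202), (0.67, 426, 269)]
warmer [(0.74, 161, 188)]
jar_clear_mid [(0.94, 325, 228), (0.56, 260, 201), (0.39, 159, 186)]
beaker_mid [(0.61, 290, 150)]
amber_dropper_mid [(0.75, 191, 257)]
{'clock': 0.6, 'joint_pos': array([-4.87529174e+01,  2.05437281e+01,  6.81593991e-01,  8.37338262e-04,
       -7.01349495e+01, -1.65079268e+01]), 'qvel': array([-0.06983376, -0.09436191, -0.03802634,  0.07123886, -0.03496173,
       -0.11701164]), 'tau': array([ 6.56383236e-04, -5.81988895e+01,  2.93181825e+01,  6.99983910e+00,
        1.23840375e-02, -1.58680928e-05]), 'tool_pos': array([ 0.28246208, -0.61303852,  0.22659083]), 'orientation': array([-1.79996980e+02,  7.36125231e-05, -1.55260560e+02]), 'force': array([0.27824589, 0.83960844, 0.28149858]), 'moment': array([-0.00253508, -0.00373674, -0.0440464 ]), 'opening': 0.08737208804973223}
```

View pics/scene0.png

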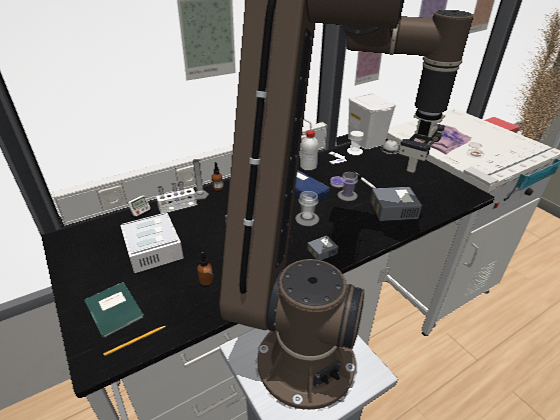

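View pics/top0.png

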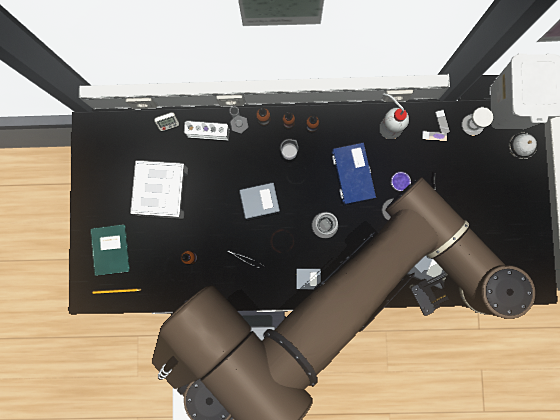

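```bash
python3 - <<'E'
import cv2
a=cv2.imread("pics/top0.png")[120:320,90:290];cv2.imwrite("pics/topA.png",cv2.resize(a,(600,600),interpolation=cv2.INTER_CUBIC))
a=cv2.imread("pics/top0.png")[130:330,230:480];cv2.imwrite("pics/topB.png",cv2.resize(a,(750,600),interpolation=cv2.INTER_CUBIC))
E
```

```text
(no output)
```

View pics/topA.png

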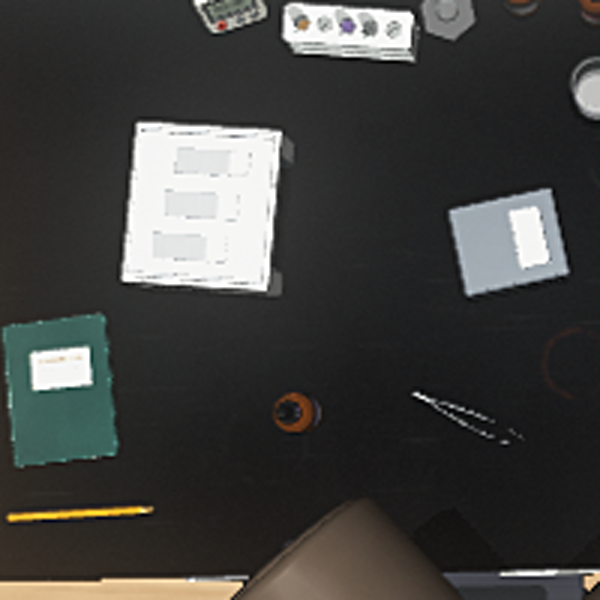

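View pics/topB.png

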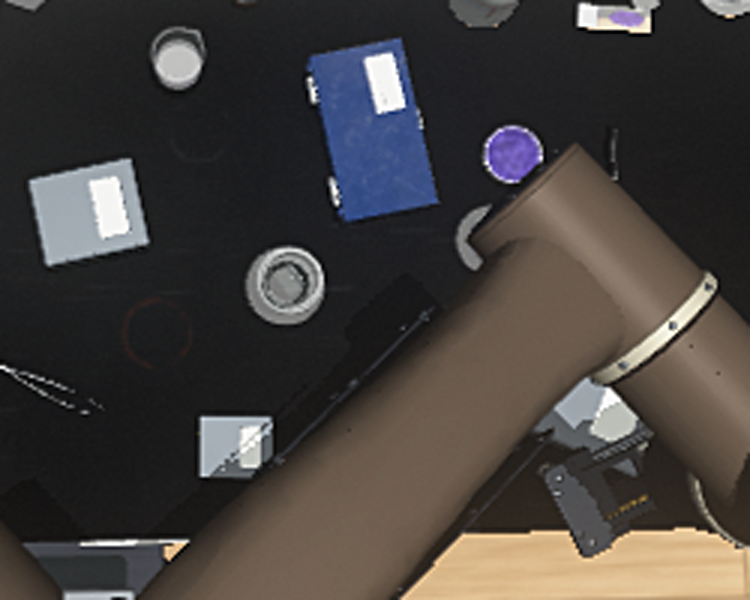

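Top view: the candidates for the block are grey at (260,201), a small one at (308,278), and a large one at (426,269) by the gripper. The one at (260,201) looks mid-sized. The warmer is at (158,189), jar (325,226), beaker (289,149), amber bottle (189,257). Next I'll measure.

```bash
cat > h.py <<'E'
import numpy as np,cv2,pickle
from scipy.spatial.transform import Rotation as R
def ray(s,uv):
    K=s["mtx"];d=np.array([(uv[0]-K[0,2])/K[0,0],-(uv[1]-K[1,2])/K[1,1],-1.])
    return np.array(s["position"]),R.from_euler("xyz",s["orientation"],degrees=True).apply(d)
def onz(s,uv,z):
    p,d=ray(s,uv);return p+d*(z-p[2])/d[2]
def proj(s,P):
    c=R.from_euler("xyz",s["orientation"],degrees=True).inv().apply(np.atleast_2d(P)-s["position"])
    K=s["mtx"];return np.c_[K[0,0]*c[:,0]/-c[:,2]+K[0,2],-K[1,1]*c[:,1]/-c[:,2]+K[1,2]]
def rect(mask,s,z):
    cs=cv2.findContours(mask.astype(np.uint8),cv2.RETR_EXTERNAL,cv2.CHAIN_APPROX_NONE)[0]
    c=max(cs,key=cv2.contourArea)[:,0,:].astype(float)
    P=np.array([onz(s,u,z)[:2] for u in c])
    (cx,cy),(w,h),a=cv2.minAreaRect((P*1000).astype(np.float32))
    return (cx/1000,cy/1000),(w,h),a
E
python3 - <<'E'
from h import *
S=pickle.load(open("s0.pkl","rb"));s=S["top"];im=s["image"].astype(int)
def flood(seed,t):
    m=np.zeros((422,562),np.uint8);cv2.floodFill(s["image"].copy(),m,seed,0,(t,)*3,(t,)*3,4|cv2.FLOODFILL_MASK_ONLY|(1<<8)|cv2.FLOODFILL_FIXED_RANGE)
    return m[1:-1,1:-1]
g=im.min(2)
for nm,box,z,th in (("blk",(230,175,290,228),.048,60),("small",(290,262,325,292),.04,60),("warm",(120,150,195,225),.076,150)):
    m=np.zeros((420,560),bool);x0,y0,x1,y1=box;m[y0:y1,x0:x1]=g[y0:y1,x0:x1]>th
    print(nm,rect(m,s,z))
for n,u,z in(("jar",(325,226),.05),("beaker",(289,149),.035),("amber",(189,257),.04),("large",(426,269),.05)):print(n,onz(s,u,z))
E
```

```text
blk ((0.5373151245117187, -0.12359400939941406), (92.62640380859375, 109.08654022216797), 11.057608604431152)
small ((0.2947855529785156, -0.26791680908203125), (73.34845733642578, 60.677738189697266), 88.4538345336914)
warm ((0.5792894287109375, 0.1871640625), (149.7770233154297, 164.3397216796875), 84.74378204345703)
jar [ 0.45194425 -0.32418612  0.05      ]
beaker [ 0.69830828 -0.22016293  0.035     ]
amber [0.36759735 0.09674869 0.04      ]
large [ 0.31391583 -0.6246032   0.05      ]
```

```bash
python3 - <<'E'
import cv2
a=cv2.imread("pics/scene0.png")[180:380,60:260];cv2.imwrite("pics/scA.png",cv2.resize(a,(600,600),interpolation=cv2.INTER_CUBIC))
E
```

```text
(no output)
```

View pics/scA.png

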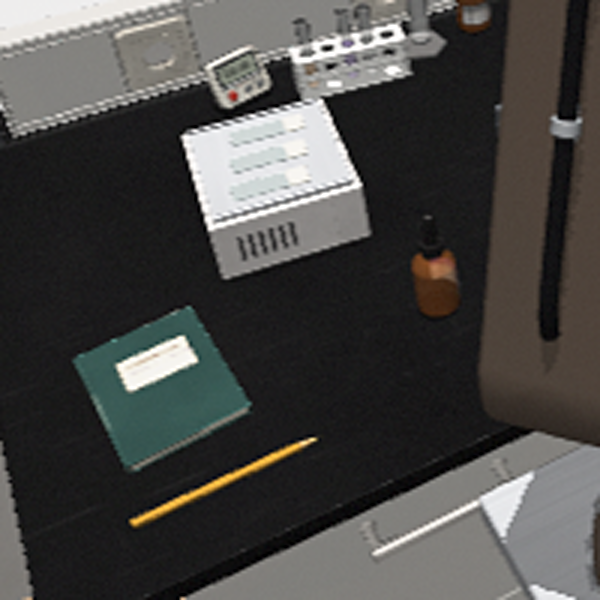

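The block at (260,201) measures 109 x 93 mm, so it is the mid-sized one; the look-alike at (308,278) is 73 x 61 mm. I'll move to a hover behind it, then view it closely without the arm in the way.

>>> jog_arm(
  commands=[
    {"x": -3.4, "y": 2.1},
    {"x": -3.4, "y": 2.1},
    {"x": -3.4, "y": 2.1},
    {"x": -3.4, "y": 2.1},
    {"x": -3.4, "y": 2.1},
    {"x": -3.4, "y": 2.1},
    {"x": -3.4, "y": 2.1},
    {"x": -3.4, "y": 2.1},
    {"x": -3.4, "y": 2.1},
    {"x": -3.4, "y": 2.1},
    {"x": -3.4, "y": 2.1},
    {"x": -3.4, "y": 2.1},
  ],
  gripper=5.0,
)

```text
validation failed for argument at $.co...
```

>>> jog_arm(
  commands=[
    {"roll": -0.14},
    {"roll": -0.14},
    {"roll": -0.14},
    {"roll": -0.14},
    {"roll": -0.14},
    {"roll": -0.14},
    {"roll": -0.14},
    {"roll": -0.14},
    {"roll": -0.14},
    {"roll": -0.07},
  ],
)

```text
validation failed for argument at $.co...
```

```bash
python3 - <<'E'
from plant import ctrl
import cv2,pickle
S={}
for n in("scene","top"):
    s=ctrl.snapshot(n);S[n]=s
    cv2.imwrite(f"pics/{n}1.png",s["image"][:,:,::-1])
pickle.dump(S,open("s1.pkl","wb"))
o=ctrl.get_obs();print(o["clock"],o["tool_pos"],o["orientation"],o["joint_pos"])
a=cv2.imread("pics/scene1.png")[150:300,180:380];cv2.imwrite("pics/sc1.png",cv2.resize(a,(800,600),interpolation=cv2.INTER_CUBIC))
E
```

```text
0.7 [ 0.28247254 -0.61300662  0.22657899] [-1.79999918e+02  1.09784166e-03 -1.55258433e+02] [-4.87514206e+01  2.05436242e+01  6.80682451e-01 -1.09452944e-03
 -7.01366681e+01 -1.65066401e+01]
```

View pics/scene1.png

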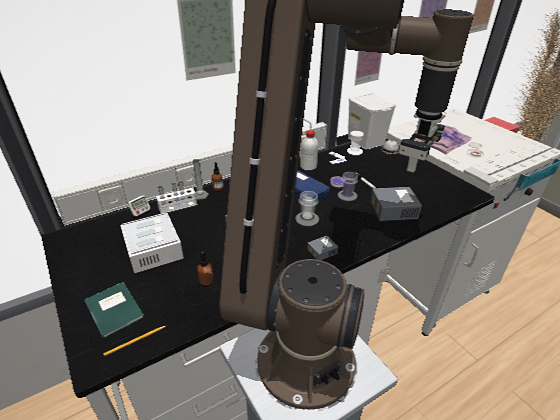

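View pics/top1.png

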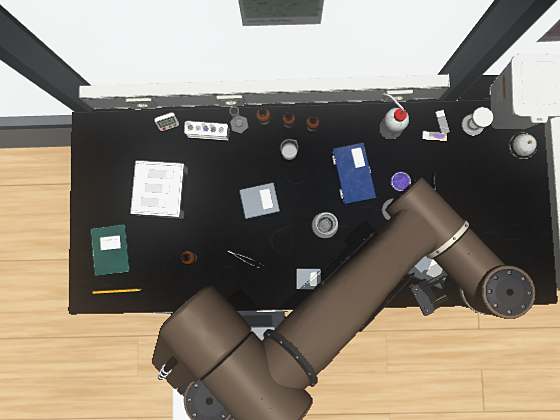

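The call was refused, so nothing has moved. Every row probably has to give all four keys.

>>> jog_arm(
  commands=[
    {"x": -3.4, "y": 2.1, "z": 0, "roll": 0},
    {"x": -3.4, "y": 2.1, "z": 0, "roll": 0},
    {"x": -3.4, "y": 2.1, "z": 0, "roll": 0},
    {"x": -3.4, "y": 2.1, "z": 0, "roll": 0},
    {"x": -3.4, "y": 2.1, "z": 0, "roll": 0},
    {"x": -3.4, "y": 2.1, "z": 0, "roll": 0},
    {"x": -3.4, "y": 2.1, "z": 0, "roll": 0},
    {"x": -3.4, "y": 2.1, "z": 0, "roll": 0},
    {"x": -3.4, "y": 2.1, "z": 0, "roll": 0},
    {"x": -3.4, "y": 2.1, "z": 0, "roll": 0},
    {"x": -3.4, "y": 2.1, "z": 0, "roll": 0},
    {"x": -3.4, "y": 2.1, "z": 0, "roll": 0},
  ],
  gripper=5.0,
)

```text
clock: 1.9
tool_pos: [0.5483, -0.2119, 0.2269]
orientation: [-180.0, 0.0, -155.3]
force: [0.9, -0.0, -0.1]
opening: 0.05
```

>>> jog_arm(
  commands=[
    {"x": 0, "y": 0, "z": 0, "roll": -0.14},
    {"x": 0, "y": 0, "z": 0, "roll": -0.14},
    {"x": 0, "y": 0, "z": 0, "roll": -0.14},
    {"x": 0, "y": 0, "z": 0, "roll": -0.14},
    {"x": 0, "y": 0, "z": 0, "roll": -0.14},
    {"x": 0, "y": 0, "z": 0, "roll": -0.14},
    {"x": 0, "y": 0, "z": 0, "roll": -0.14},
    {"x": 0, "y": 0, "z": 0, "roll": -0.14},
    {"x": 0, "y": 0, "z": 0, "roll": -0.14},
    {"x": 0, "y": 0, "z": 0, "roll": -0.07},
  ],
)

```text
clock: 2.9
tool_pos: [0.5476, -0.2134, 0.2267]
orientation: [-180.0, -0.0, -78.8]
force: [-0.3, 0.7, 0.2]
opening: 0.05
```

```bash
python3 - <<'E'
from plant import ctrl
import cv2,pickle
S={}
for n in("scene","top"):
    s=ctrl.snapshot(n);S[n]=s
    cv2.imwrite(f"pics/{n}2.png",s["image"][:,:,::-1])
pickle.dump(S,open("s2.pkl","wb"))
o=ctrl.get_obs();print(o["clock"],o["tool_pos"],o["orientation"],o["joint_pos"])
E
```

```text
3.0 [ 0.54758674 -0.21341538  0.22668352] [-1.79984777e+02 -2.93853373e-03 -7.90057897e+01] [-2.24554643e+00  1.23738962e+01 -1.07006782e+01 -6.80666566e-04
 -6.69099338e+01  1.32400240e+01]
```

View pics/scene2.png

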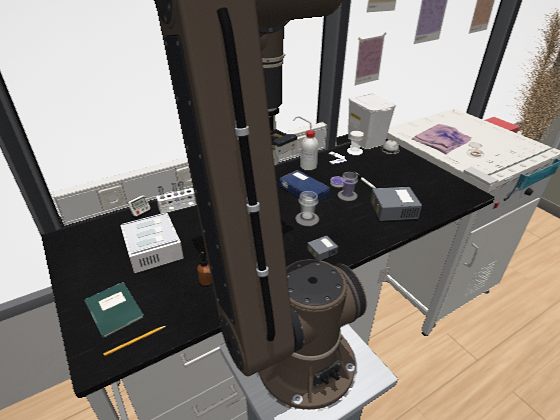

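View pics/top2.png

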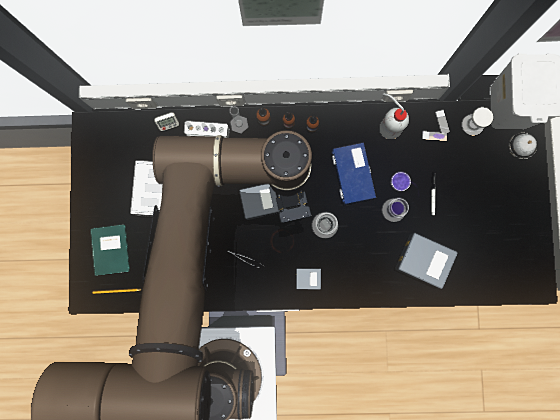

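```bash
python3 - <<'E'
import cv2,numpy as np
a=cv2.imread("pics/scene2.png")
A=cv2.resize(a[170:230,350:440],(700,467),interpolation=cv2.INTER_CUBIC)
cv2.imwrite("pics/lg.png",A)
a=cv2.imread("pics/top0.png")
cv2.imwrite("pics/md.png",cv2.resize(a[170:230,230:295],(650,600),interpolation=cv2.INTER_CUBIC))
E
```

```text
(no output)
```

View pics/lg.png

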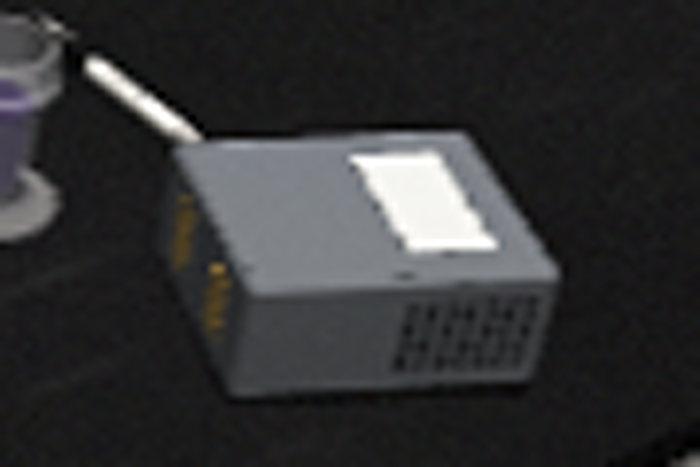

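View pics/md.png

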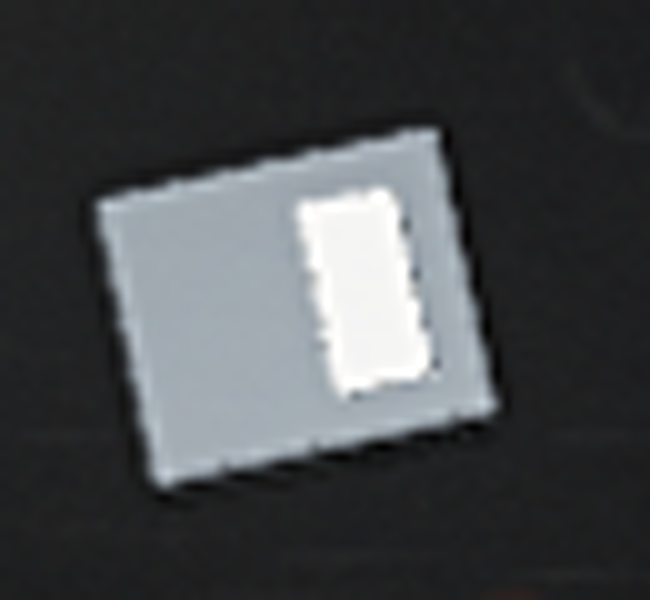

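The label lies towards the rear end (the large look-alike shows brass at the opposite end), so our block's nose points left to the warmer. The warmer's dark bay opening between two grey walls faces right. Next: sub-pixel poses.

```bash
cat >> h.py <<'E'
from scipy.optimize import least_squares
def fitrect(s,box,th,z,L,W,p0,free=True):
    """subpixel: p=(x,y,yaw deg,L,W)"""
    x0,y0,x1,y1=box;k=8
    g=s["image"][y0:y1,x0:x1].min(2)
    G=cv2.resize(g,None,fx=k,fy=k,interpolation=cv2.INTER_LINEAR)
    cs=cv2.findContours((G>th).astype(np.uint8),cv2.RETR_EXTERNAL,cv2.CHAIN_APPROX_NONE)[0]
    c=max(cs,key=cv2.contourArea)[:,0,:].astype(float)
    uv=(c+.5)/k-.5+[x0,y0]
    P=np.array([onz(s,u,z)[:2] for u in uv[::3]])
    def f(p):
        c,sn=np.cos(np.radians(p[2])),np.sin(np.radians(p[2]))
        d=P-p[:2];a=np.abs(d@[c,sn]);b=np.abs(d@[-sn,c])
        l,w=(p[3],p[4]) if free else (L,W)
        qa=a-l/2;qb=b-w/2
        return np.where(np.abs(qa)<np.abs(qb),qa,qb)*1000
    p=list(p0)+([L,W] if free else [])
    r=least_squares(f,p,loss="soft_l1")
    return r.x,np.sqrt(np.median(r.fun**2))
def bayframe(w):  # w: x,y,yawdeg of warmer origin -> mouth, ex, ey
    t=np.radians(w[2]);ex=np.array([np.cos(t),np.sin(t)]);ey=np.array([-ex[1],ex[0]])
    return np.array(w[:2])-.075*ex,ex,ey
E
python3 - <<'E'
from h import *
S=pickle.load(open("s0.pkl","rb"));s=S["top"]
for fr in(True,False):
  for th in (60,100): print("blk",*fitrect(s,(230,175,290,228),th,.044,.110,.094,(.537,-.124,101),fr))
  for th in (120,150,180): print("warm",*fitrect(s,(120,150,195,225),th,.075,.150,.166,(.579,.187,84.7),fr))
E
```

```text
blk [ 5.37923900e-01 -1.23110380e-01  1.00864687e+02  1.10041178e-01
  9.36558597e-02] 0.3471306731131947
blk [ 5.37985604e-01 -1.23241065e-01  1.00837112e+02  1.07269831e-01
  9.09595483e-02] 0.26544834797304767
warm [ 0.57958615  0.18723581 84.7185651   0.15080145  0.16583004] 0.39592823333324534
warm [ 0.57951475  0.18720208 84.73256857  0.14933367  0.16457279] 0.4153614837052834
warm [ 0.57951172  0.18711281 84.72556847  0.14791928  0.1634284 ] 0.42183845269959386
blk [  0.53792549  -0.12310937 100.86687539] 0.34618718802627646
blk [  0.53800977  -0.12319835 100.78034309] 1.4652443242809954
warm [ 0.5795836   0.18726943 84.70274877] 0.4348739310494065
warm [ 0.5795061   0.18717602 84.73874493] 0.46666021903089117
warm [ 0.57951713  0.18707084 84.75868011] 1.089256961936527
```

Bay frame: mouth (0.573,0.1125), direction 84.7°. The block is at x=-238 mm, y=+13 mm, turned +16°. Plan: first push its robot-side face across with the two-finger gate held parallel to the bay, which squares and centres it. Then push the rear.

>>> jog_arm(
  commands=[
    {"x": 0, "y": 0, "z": 0, "roll": -0.143},
    {"x": 0, "y": 0, "z": 0, "roll": -0.143},
    {"x": 0, "y": 0, "z": 0, "roll": -0.143},
    {"x": 0, "y": 0, "z": 0, "roll": -0.143},
    {"x": 0, "y": 0, "z": 0, "roll": -0.143},
    {"x": 0, "y": 0, "z": 0, "roll": -0.143},
    {"x": 0, "y": 0, "z": 0, "roll": -0.143},
    {"x": 0, "y": 0, "z": 0, "roll": -0.143},
    {"x": 0, "y": 0, "z": 0, "roll": -0.143},
  ],
  gripper=6.0,
)

```text
clock: 3.9
tool_pos: [0.5476, -0.2134, 0.2266]
orientation: [-180.0, -0.0, -5.1]
force: [0.9, -0.8, -0.4]
opening: 0.0602
```

>>> jog_arm(
  commands=[
    {"x": -2.7, "y": -2.3, "z": 0, "roll": 0},
    {"x": -2.7, "y": -2.3, "z": 0, "roll": 0},
    {"x": -2.7, "y": -2.3, "z": 0, "roll": 0},
    {"x": -2.7, "y": -2.3, "z": 0, "roll": 0},
    {"x": 0, "y": 0, "z": 0, "roll": 0},
    {"x": 0, "y": 0, "z": 0, "roll": 0},
  ],
)

```text
clock: 4.5
tool_pos: [0.4486, -0.1114, 0.2274]
orientation: [-180.0, -0.1, -5.3]
force: [-0.1, 0.6, 0.4]
opening: 0.06
```

```bash
python3 - <<'E'
from plant import ctrl
from h import *
S={}
for n in("scene","top"):
    s=ctrl.snapshot(n);S[n]=s
    cv2.imwrite(f"pics/{n}3.png",s["image"][:,:,::-1])
o=ctrl.get_obs();print(o["clock"],o["tool_pos"],o["orientation"],o["joint_pos"])
im=S["scene"]["image"][:,:,::-1].copy()
def box(c,yaw,L,W,H):
    t=np.radians(yaw);ex=np.array([np.cos(t),np.sin(t)]);ey=np.array([-ex[1],ex[0]])
    for z in(0,H):
        P=np.array([[*(np.array(c)+a*L/2*ex+b*W/2*ey),z] for a,b in((1,1),(1,-1),(-1,-1),(-1,1))])
        cv2.polylines(im,[np.round(proj(S["scene"],P)).astype(int)],True,(0,0,255),1)
box((.5796,.1872),84.72,.15,.166,.076);box((.538,-.1232),100.85,.11,.094,.048)
cv2.imwrite("pics/ov3.png",im)
cv2.imwrite("pics/ov3c.png",cv2.resize(im[150:300,100:300],(800,600),interpolation=cv2.INTER_CUBIC))
E
```

```text
4.6 [ 0.44915718 -0.11199615  0.22684199] [ 1.79997519e+02 -3.97822711e-02 -5.37478496e+00] [ 1.04883471e+01  6.30992143e-02 -2.48871802e+01  1.46296365e-02
 -6.50121321e+01  7.41306914e+01]
```

View pics/ov3c.png

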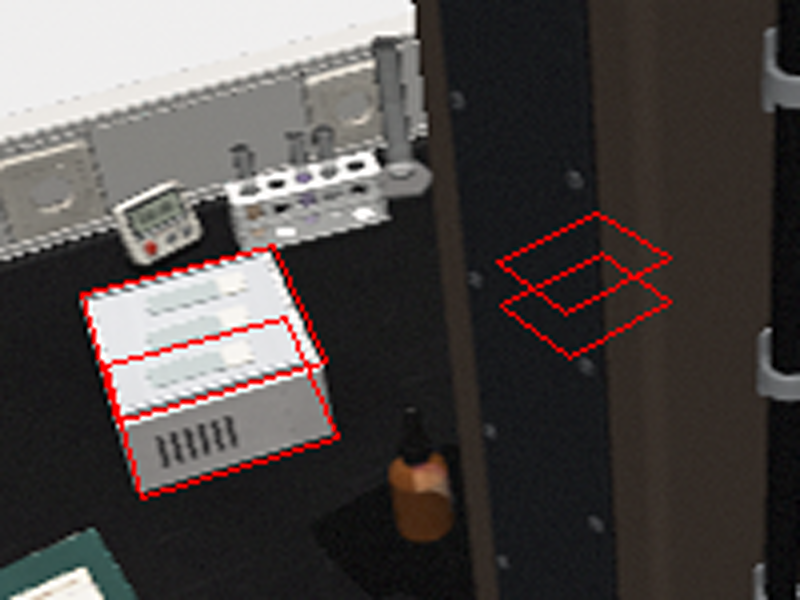

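View pics/top3.png

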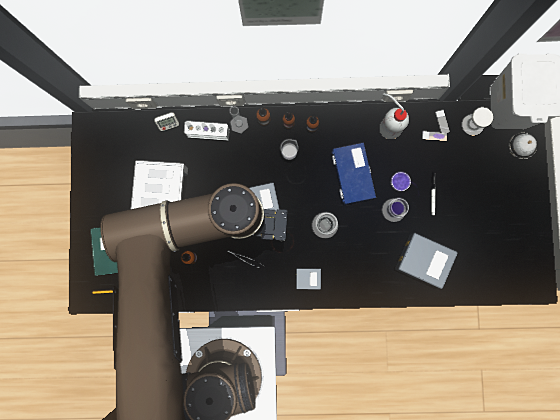

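The scene overlay matches the warmer's edges, so the two views agree. Now I'll descend on the block's robot side.

>>> jog_arm(
  commands=[
    {"x": 0, "y": 0, "z": 4, "roll": 0},
    {"x": 0, "y": 0, "z": 4, "roll": 0},
    {"x": 0, "y": 0, "z": 4, "roll": 0},
    {"x": 0, "y": 0, "z": 4, "roll": 0},
    {"x": 0, "y": 0, "z": 2.5, "roll": 0},
    {"x": 0, "y": 0, "z": 1.3, "roll": 0},
    {"x": 0, "y": 0, "z": 1, "roll": 0},
    {"x": 0, "y": 0, "z": 0, "roll": 0},
    {"x": 0, "y": 0, "z": 0, "roll": 0},
  ],
)

```text
clock: 5.5
tool_pos: [0.449, -0.1121, 0.0187]
orientation: [180.0, -0.0, -5.4]
force: [-0.4, -0.1, 0.5]
opening: 0.06
```

```bash
cat > st.py <<'E'
from plant import ctrl
from h import *
M,ex,ey=bayframe((.5796,.1872,84.72))
o=ctrl.get_obs();d=o["tool_pos"][:2]-M
print("t",round(o["clock"],2),"pos",o["tool_pos"].round(4),"yaw",o["orientation"].round(2),"bay x,y mm",(1000*d@ex).round(1),(1000*d@ey).round(1),"F bay",round(o["force"][:2]@ex,1),round(o["force"][:2]@ey,1),round(o["force"][2],1))
E
python3 st.py
```

```text
t 5.5 pos [ 0.449  -0.1121  0.0187] yaw [179.99  -0.    -5.35] bay x,y mm -235.0 102.5 F bay -0.2 0.4 0.5
```

>>> jog_arm(
  commands=[
    {"x": 0.6, "y": 0, "z": 0, "roll": 0},
    {"x": 0.6, "y": 0, "z": 0, "roll": 0},
    {"x": 0.5, "y": 0, "z": 0, "roll": 0},
    {"x": 0.3, "y": 0, "z": 0, "roll": 0},
    {"x": 0.3, "y": 0, "z": 0, "roll": 0},
    {"x": 0.3, "y": 0, "z": 0, "roll": 0},
    {"x": 0.3, "y": 0, "z": 0, "roll": 0},
    {"x": 0.3, "y": 0, "z": 0, "roll": 0},
    {"x": 0.3, "y": 0, "z": 0, "roll": 0},
  ],
)

```text
clock: 6.4
tool_pos: [0.4837, -0.1151, 0.0185]
orientation: [180.0, 0.0, -5.3]
force: [-1.5, 0.9, 0.9]
opening: 0.0602
```

```bash
python3 st.py; python3 - <<'E'
from plant import ctrl
from h import *
s=ctrl.snapshot("top");im=s["image"][:,:,::-1]
cv2.imwrite("pics/top4.png",cv2.resize(im[150:270,180:340],(800,600),interpolation=cv2.INTER_CUBIC))
E
```

```text
t 6.4 pos [ 0.4837 -0.1151  0.0185] yaw [180.     0.    -5.32] bay x,y mm -234.8 67.7 F bay 0.7 1.6 0.9
```

View pics/top4.png

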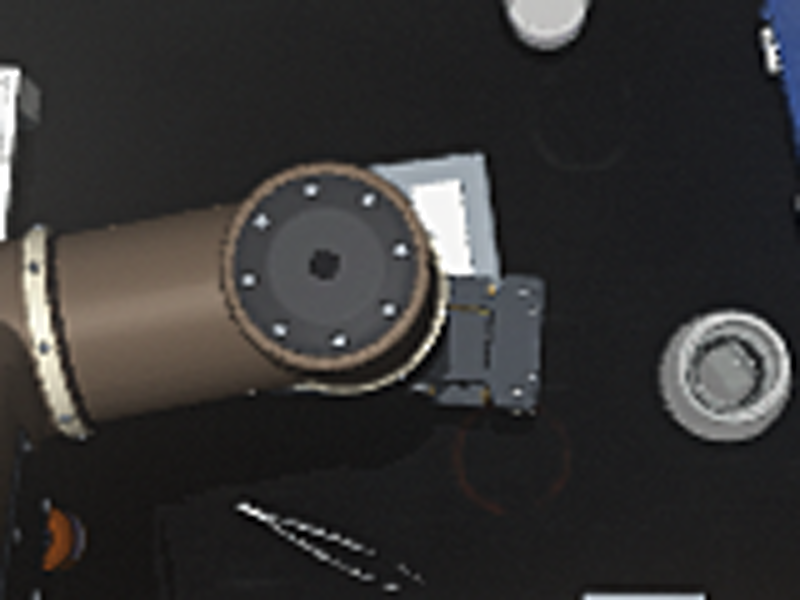

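The block is turning as intended: its rear edge is now about 6° off. Jar and beaker are untouched. Continuing.

>>> jog_arm(
  commands=[
    {"x": 0.25, "y": 0, "z": 0, "roll": 0},
    {"x": 0.25, "y": 0, "z": 0, "roll": 0},
    {"x": 0.25, "y": 0, "z": 0, "roll": 0},
    {"x": 0.2, "y": 0, "z": 0, "roll": 0},
    {"x": 0.15, "y": 0, "z": 0, "roll": 0},
    {"x": 0, "y": 0, "z": 0, "roll": 0},
  ],
)

```text
clock: 7.05
tool_pos: [0.4948, -0.1161, 0.0186]
orientation: [180.0, -0.0, -5.3]
force: [0.5, -0.1, -0.6]
opening: 0.0599
```

```bash
python3 st.py
```

```text
t 7.05 pos [ 0.4948 -0.1161  0.0186] yaw [ 1.80e+02 -2.00e-02 -5.32e+00] bay x,y mm -234.8 56.6 F bay -0.0 -0.5 -0.6
```

>>> jog_arm(
  commands=[
    {"x": -1.5, "y": 0, "z": 0, "roll": 0},
    {"x": -1.5, "y": 0, "z": 0, "roll": 0},
    {"x": 0, "y": 0, "z": -4, "roll": 0},
    {"x": 0, "y": 0, "z": -4, "roll": 0},
    {"x": 0, "y": 0, "z": -4, "roll": 0},
    {"x": 0, "y": 0, "z": -4, "roll": 0},
    {"x": 2.2, "y": 2.5, "z": 0, "roll": 0},
    {"x": 2.2, "y": 2.5, "z": 0, "roll": 0},
    {"x": 2.2, "y": 2.5, "z": 0, "roll": 0},
    {"x": 2.1, "y": 2.5, "z": 0, "roll": 0},
  ],
  gripper=5.0,
)

```text
clock: 8.05
tool_pos: [0.5431, -0.2222, 0.1791]
orientation: [180.0, -0.1, -5.3]
force: [0.6, 0.5, -0.9]
opening: 0.0503
```

>>> jog_arm(
  commands=[
    {"x": 0, "y": 0, "z": 0, "roll": 0.143},
    {"x": 0, "y": 0, "z": 0, "roll": 0.143},
    {"x": 0, "y": 0, "z": 0, "roll": 0.143},
    {"x": 0, "y": 0, "z": 0, "roll": 0.143},
    {"x": 0, "y": 0, "z": 0, "roll": 0.143},
    {"x": 0, "y": 0, "z": 0, "roll": 0.143},
    {"x": 0, "y": 0, "z": 0, "roll": 0.143},
    {"x": 0, "y": 0, "z": 0, "roll": 0.143},
    {"x": 0, "y": 0, "z": 0, "roll": 0.143},
    {"x": 0, "y": 0, "z": 0, "roll": 0.143},
    {"x": 0, "y": 0, "z": 0, "roll": 0.141},
    {"x": 0, "y": 0, "z": 0, "roll": 0},
  ],
)

```text
clock: 9.25
tool_pos: [0.5422, -0.2211, 0.1788]
orientation: [-179.9, -0.0, -95.5]
force: [0.9, -0.1, 1.1]
opening: 0.0498
```

```bash
python3 st.py; python3 - <<'E'
from plant import ctrl
from h import *
for n in("scene","top"):
    s=ctrl.snapshot(n);im=s["image"][:,:,::-1]
    if n=="top": pickle.dump(s,open("s5.pkl","wb"))
    cv2.imwrite(f"pics/{n}5.png",im)
cv2.imwrite("pics/top5c.png",cv2.resize(im[130:280,130:330],(800,600),interpolation=cv2.INTER_CUBIC))
E
```

```text
t 9.25 pos [ 0.5422 -0.2211  0.1788] yaw [-1.7995e+02 -1.0000e-02 -9.5450e+01] bay x,y mm -335.0 -0.3 F bay -0.0 -0.9 1.1
```

View pics/top5c.png

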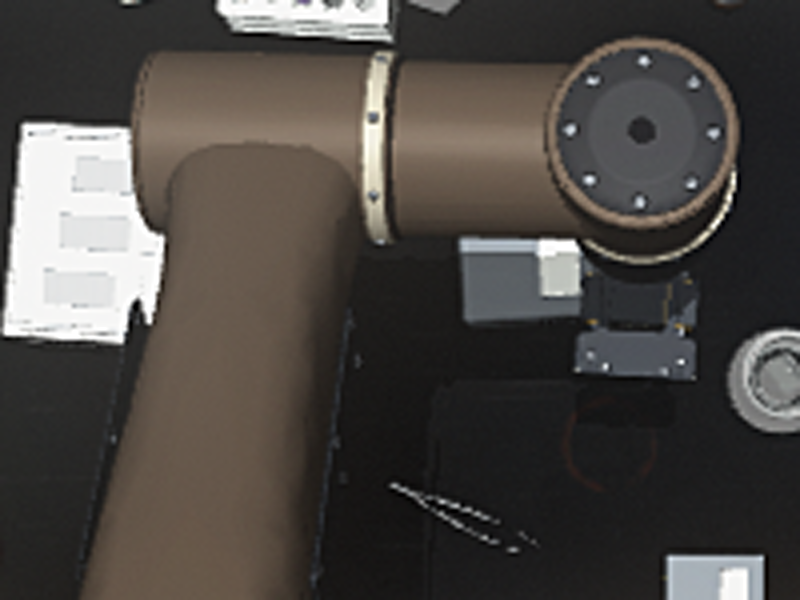

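View pics/scene5.png

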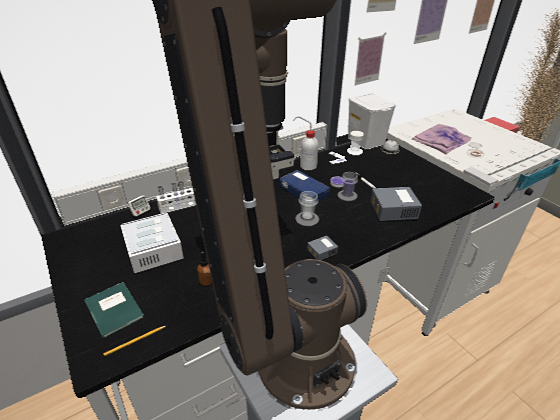

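```bash
python3 - <<'E'
from h import *
s=pickle.load(open("s5.pkl","rb"));M,ex,ey=bayframe((.5796,.1872,84.72))
g=cv2.resize(s["image"],None,fx=8,fy=8,interpolation=cv2.INTER_LINEAR).min(2).astype(float)
def sub(u,v): return onz(s,((u+.5)/8-.5,(v+.5)/8-.5),.044)[:2]-M
# near side: columns u 250..270, search v from 215 up to find crossing
P=[]
for u in np.arange(248,272,.5):
    col=g[int(202*8):int(216*8),int(u*8)];hi=col[:40].mean();lo=col[-12:].mean();k=np.where(col>(hi+lo)/2)[0].max();P.append(sub(u*8,202*8+k))
P=np.array(P);B=np.c_[P@ex,P@ey]*1000
f=np.polyfit(B[:,0],B[:,1],1);print("left side angle deg",np.degrees(np.arctan(f[0])),"y at mid",B.mean(0), np.std(B[:,1]-np.polyval(f,B[:,0])))
P=[]
for v in np.arange(194,207,.5):
    row=g[int(v*8),238*8:255*8];hi=row[-30:].mean();lo=row[:20].mean();k=np.where(row>(hi+lo)/2)[0].min();P.append(sub(238*8+k,v*8))
P=np.array(P);B=np.c_[P@ex,P@ey]*1000
f=np.polyfit(B[:,1],B[:,0],1);print("nose angle deg",-np.degrees(np.arctan(f[0])),"mid",B.mean(0))
cv2.imwrite("pics/z.png",cv2.resize(s["image"][185:220,235:290,::-1],(770,490),interpolation=cv2.INTER_NEAREST))
E
```

```text
left side angle deg 8.688274417675595 y at mid [-240.81209593   40.79332032] 0.6351581559660068
nose angle deg 7.496765745820022 mid [-195.12613795   14.74607637]
```

View pics/z.png

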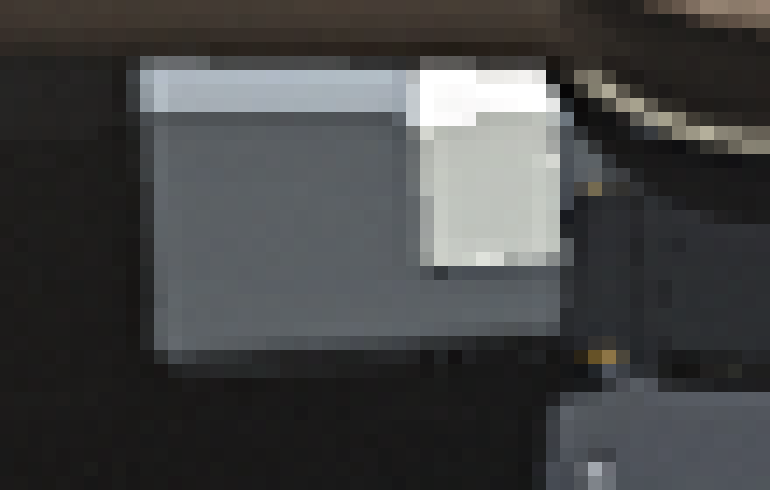

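The near and nose edges say the block is still +8° off: centre (-247,-8) mm in the bay frame, nose at (-193,0). Only the front finger was touching. The rear gate can fix this: push along its heading for about 26 mm, then steer an 8° arc.

>>> jog_arm(
  commands=[
    {"x": -0.4, "y": -1.9, "z": 0, "roll": 0},
    {"x": 0, "y": 0, "z": 0, "roll": -0.143},
    {"x": 0, "y": 0, "z": 4, "roll": 0},
    {"x": 0, "y": 0, "z": 4, "roll": 0},
    {"x": 0, "y": 0, "z": 3.5, "roll": 0},
    {"x": 0, "y": 0, "z": 2.5, "roll": 0},
    {"x": 0, "y": 0, "z": 1.3, "roll": 0},
    {"x": 0, "y": 0, "z": 0.7, "roll": 0},
    {"x": 0, "y": 0, "z": 0, "roll": 0},
  ],
)

```text
clock: 10.25
tool_pos: [0.5612, -0.2188, 0.0184]
orientation: [180.0, -0.0, -87.1]
force: [-0.3, 0.0, 0.1]
opening: 0.0502
```

```bash
python3 st.py
```

```text
t 10.25 pos [ 0.5612 -0.2188  0.0184] yaw [179.98  -0.   -87.07] bay x,y mm -330.9 -19.1 F bay 0.0 0.3 0.1
```

>>> jog_arm(
  commands=[
    {"x": -0.6, "y": 0, "z": 0, "roll": 0},
    {"x": -0.6, "y": 0, "z": 0, "roll": 0},
    {"x": -0.3, "y": 0, "z": 0, "roll": 0},
    {"x": -0.3, "y": 0, "z": 0, "roll": 0},
    {"x": -0.35, "y": 0, "z": 0, "roll": 0},
    {"x": -0.35, "y": 0, "z": 0, "roll": 0},
    {"x": -0.35, "y": 0, "z": 0, "roll": 0},
    {"x": -0.35, "y": 0, "z": 0, "roll": 0},
    {"x": -0.35, "y": 0, "z": 0, "roll": 0},
    {"x": -0.35, "y": 0, "z": 0, "roll": 0},
    {"x": -0.35, "y": 0, "z": 0, "roll": 0},
    {"x": -0.35, "y": 0, "z": 0, "roll": 0},
  ],
)

```text
clock: 11.45
tool_pos: [0.5594, -0.1732, 0.0192]
orientation: [-179.9, -0.1, -87.1]
force: [1.1, -5.0, 4.9]
opening: 0.0501
```

```bash
python3 st.py; python3 - <<'E'
from plant import ctrl
from h import *
s=ctrl.snapshot("top");im=s["image"][:,:,::-1]
pickle.dump(s,open("s6.pkl","wb"))
cv2.imwrite("pics/top6c.png",cv2.resize(im[130:280,130:330],(800,600),interpolation=cv2.INTER_NEAREST))
E
```

```text
t 11.45 pos [ 0.5594 -0.1732  0.0192] yaw [-1.7994e+02 -5.0000e-02 -8.7120e+01] bay x,y mm -285.7 -13.1 F bay -4.9 -1.5 4.9
```

View pics/top6c.png

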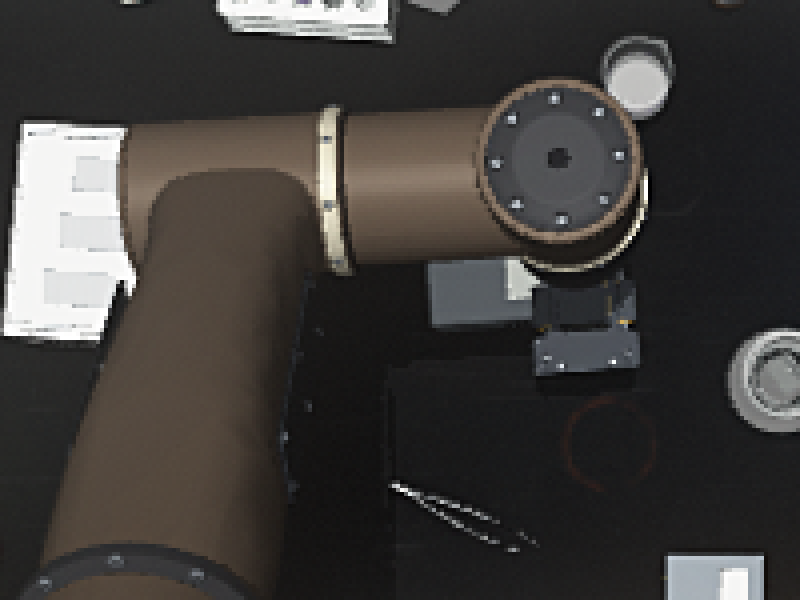

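The block is following the gate flush, with 5 N of force. The nose corner is at crop (430,322), which is pixel (237.5,210.5). Measuring again.

```bash
cat > edge.py <<'E'
from h import *
M,ex,ey=bayframe((.5796,.1872,84.72))
def edges(s,us,vs,vmid,umid,z=.044,rng=7):
    """near-side edge over columns us around row vmid; nose edge over rows vs around col umid"""
    g=cv2.resize(s["image"],None,fx=8,fy=8,interpolation=cv2.INTER_LINEAR).min(2).astype(float)
    sub=lambda u,v:onz(s,((u+.5)/8-.5,(v+.5)/8-.5),z)[:2]-M
    P=[]
    for u in np.arange(us[0],us[1],.5):
        a=int((vmid-rng)*8);col=g[a:int((vmid+rng)*8),int(u*8)];k=np.where(col>(col[:24].mean()+col[-24:].mean())/2)[0].max();P.append(sub(u*8,a+k))
    P=np.array(P);B=np.c_[P@ex,P@ey]*1000
    f=np.polyfit(B[:,0],B[:,1],1);a1=np.arctan(f[0]);side=B.mean(0)
    P=[]
    for v in np.arange(vs[0],vs[1],.5):
        a=int((umid-rng)*8);row=g[int(v*8),a:int((umid+rng)*8)];k=np.where(row>(row[:24].mean()+row[-24:].mean())/2)[0].min();P.append(sub(a+k,v*8))
    P=np.array(P);B=np.c_[P@ex,P@ey]*1000
    f=np.polyfit(B[:,1],B[:,0],1);a2=-np.arctan(f[0]);nose=B.mean(0)
    print("side ang",np.degrees(a1),"nose ang",np.degrees(a2),side,nose)
    for t in(a1,a2):
        h=np.array([np.cos(t),np.sin(t)]);l=np.array([-h[1],h[0]])
        c=h*(nose@h-55)+l*(side@l-47);print("centre",c.round(1),"nose",(c+55*h).round(1))
E
python3 - <<'E'
from edge import *
s=pickle.load(open("s6.pkl","rb"))
edges(s,(241,260),(198,207),210.5,237.3)
E
```

```text
side ang 9.363115780708581 nose ang 9.99755363355035 [-211.65352162   45.65119762] [-169.58921636   22.68036523]
centre [-221.    -3.5] nose [-166.7    5.4]
centre [-220.8   -3.7] nose [-166.6    5.9]
```

>>> jog_arm(
  commands=[
    {"x": -0.3, "y": 0.05, "z": 0, "roll": 0.008},
    {"x": -0.3, "y": 0.05, "z": 0, "roll": 0.008},
    {"x": -0.3, "y": 0.05, "z": 0, "roll": 0.008},
    {"x": -0.3, "y": 0.05, "z": 0, "roll": 0.008},
    {"x": -0.3, "y": 0.05, "z": 0, "roll": 0.008},
    {"x": -0.3, "y": 0.05, "z": 0, "roll": 0.008},
    {"x": -0.3, "y": 0.05, "z": 0, "roll": 0.008},
    {"x": -0.3, "y": 0.05, "z": 0, "roll": 0.008},
    {"x": -0.3, "y": 0.05, "z": 0, "roll": 0.008},
    {"x": -0.3, "y": 0.05, "z": 0, "roll": 0.008},
    {"x": -0.3, "y": 0.05, "z": 0, "roll": 0.008},
    {"x": -0.3, "y": 0.05, "z": 0, "roll": 0.008},
  ],
)

```text
clock: 12.7
tool_pos: [0.5527, -0.1372, 0.019]
orientation: [-180.0, -0.0, -92.6]
force: [0.5, -5.6, 5.3]
opening: 0.0499
```

>>> jog_arm(
  commands=[
    {"x": -0.3, "y": 0.05, "z": 0, "roll": 0.008},
    {"x": -0.3, "y": 0.05, "z": 0, "roll": 0.008},
    {"x": -0.3, "y": 0.05, "z": 0, "roll": 0.008},
    {"x": -0.3, "y": 0.05, "z": 0, "roll": 0.008},
    {"x": -0.3, "y": 0.05, "z": 0, "roll": 0.008},
    {"x": -0.3, "y": 0.05, "z": 0, "roll": 0.008},
  ],
)

```text
clock: 13.3
tool_pos: [0.5505, -0.119, 0.0188]
orientation: [180.0, -0.0, -95.4]
force: [0.1, -5.0, 4.2]
opening: 0.0503
```

```bash
python3 st.py; python3 - <<'E'
from plant import ctrl
from h import *
s=ctrl.snapshot("top");im=s["image"][:,:,::-1]
pickle.dump(s,open("s7.pkl","wb"))
cv2.imwrite("pics/top7c.png",cv2.resize(im[130:280,130:330],(800,600),interpolation=cv2.INTER_NEAREST))
E
```

```text
t 13.3 pos [ 0.5505 -0.119   0.0188] yaw [ 1.7998e+02 -3.0000e-02 -9.5410e+01] bay x,y mm -232.6 0.8 F bay -5.0 -0.5 4.2
```

View pics/top7c.png

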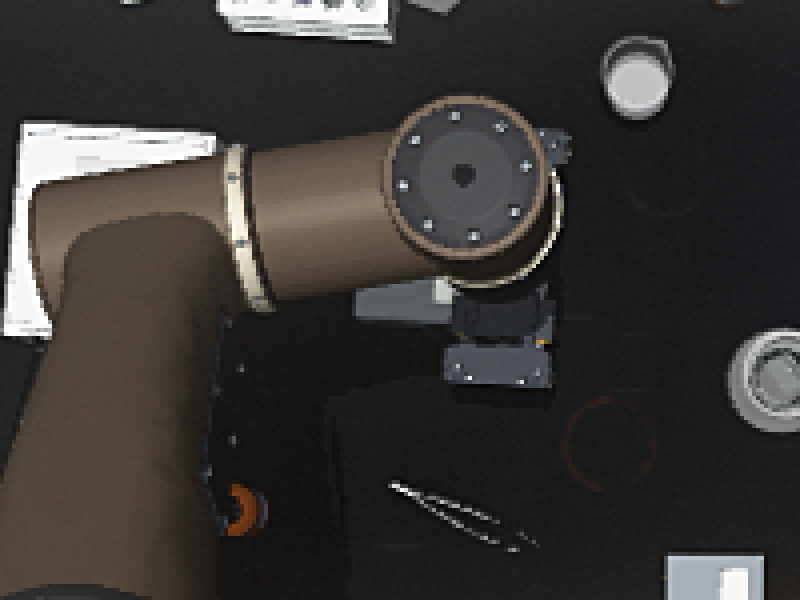

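```bash
python3 - <<'E'
from edge import *
s=pickle.load(open("s7.pkl","rb"))
edges(s,(222,240),(203,207),209.5,218.5,rng=5)
edges(s,(222,240),(203,207),209.5,218.5,rng=4)
E
```

```text
side ang 0.513267766309432 nose ang -0.35983737086474055 [-151.18286757   48.41687065] [-112.98374855   34.21517769]
centre [-167.7    1.3] nose [-112.7    1.8]
centre [-168.2    1.5] nose [-113.2    1.2]
side ang 0.28754704060280567 nose ang 1.3413583042178705 [-151.16855553   48.23355572] [-112.98372618   34.2151732 ]
centre [-167.8    1.1] nose [-112.8    1.4]
centre [-167.2    0.8] nose [-112.2    2.1]
```

The block is square (about 0.3°) and 1.2 mm off centre, nose 113 mm before the mouth. Pushing straight in.

>>> jog_arm(
  commands=[
    {"x": -0.4, "y": -0.003, "z": 0, "roll": 0},
    {"x": -0.4, "y": -0.003, "z": 0, "roll": 0},
    {"x": -0.4, "y": -0.003, "z": 0, "roll": 0},
    {"x": -0.4, "y": -0.003, "z": 0, "roll": 0},
    {"x": -0.4, "y": -0.003, "z": 0, "roll": 0},
    {"x": -0.4, "y": -0.003, "z": 0, "roll": 0},
    {"x": -0.4, "y": -0.003, "z": 0, "roll": 0},
    {"x": -0.4, "y": -0.003, "z": 0, "roll": 0},
    {"x": -0.4, "y": -0.003, "z": 0, "roll": 0},
    {"x": -0.4, "y": -0.003, "z": 0, "roll": 0},
    {"x": -0.4, "y": -0.003, "z": 0, "roll": 0},
    {"x": -0.4, "y": -0.003, "z": 0, "roll": 0},
  ],
)

```text
clock: 14.55
tool_pos: [0.5553, -0.0713, 0.0187]
orientation: [180.0, -0.0, -95.4]
force: [-0.8, -5.0, 3.5]
opening: 0.0502
```

>>> jog_arm(
  commands=[
    {"x": -0.4, "y": -0.003, "z": 0, "roll": 0},
    {"x": -0.4, "y": -0.003, "z": 0, "roll": 0},
    {"x": -0.4, "y": -0.003, "z": 0, "roll": 0},
    {"x": -0.4, "y": -0.003, "z": 0, "roll": 0},
    {"x": -0.4, "y": -0.003, "z": 0, "roll": 0},
    {"x": -0.4, "y": -0.003, "z": 0, "roll": 0},
    {"x": -0.4, "y": -0.003, "z": 0, "roll": 0},
    {"x": -0.4, "y": -0.003, "z": 0, "roll": 0},
    {"x": -0.4, "y": -0.003, "z": 0, "roll": 0},
    {"x": -0.4, "y": -0.003, "z": 0, "roll": 0},
    {"x": -0.4, "y": -0.003, "z": 0, "roll": 0},
    {"x": -0.4, "y": -0.003, "z": 0, "roll": 0},
  ],
)

```text
clock: 15.75
tool_pos: [0.56, -0.0236, 0.0187]
orientation: [179.9, -0.0, -95.4]
force: [-0.7, -6.0, 4.3]
opening: 0.0502
```

```bash
python3 st.py; python3 - <<'E'
from plant import ctrl
from h import *
s=ctrl.snapshot("top");im=s["image"][:,:,::-1]
pickle.dump(s,open("s8.pkl","wb"))
cv2.imwrite("pics/top8c.png",cv2.resize(im[130:280,130:330],(800,600),interpolation=cv2.INTER_NEAREST))
s=ctrl.snapshot("scene");im=s["image"][:,:,::-1]
cv2.imwrite("pics/scene8.png",im)
E
```

```text
t 15.75 pos [ 0.56   -0.0236  0.0187] yaw [ 1.7994e+02 -4.0000e-02 -9.5390e+01] bay x,y mm -136.7 0.1 F bay -6.0 0.1 4.3
```

View pics/top8c.png

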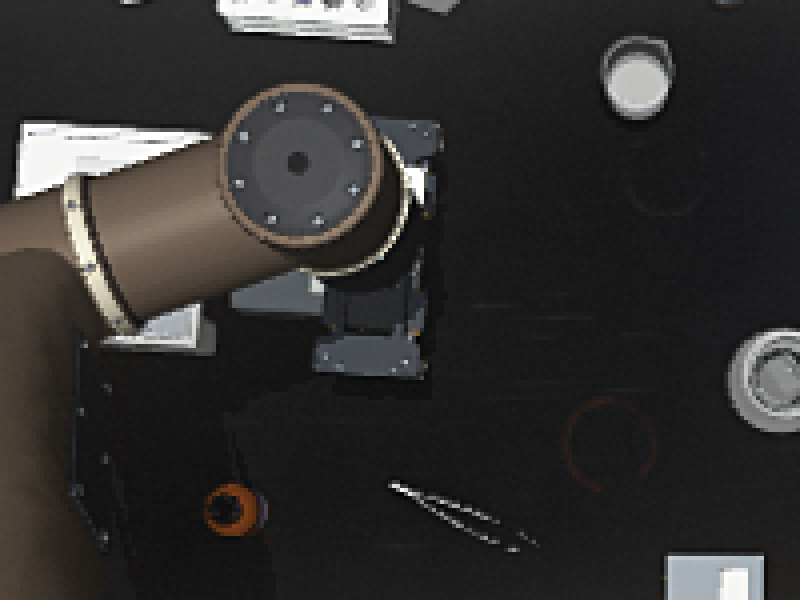

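View pics/scene8.png

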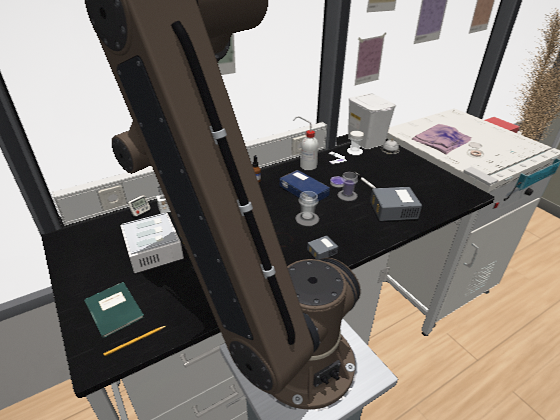

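The nose corner is at crop (230,308), just before the grey bay wall at (207,335). Amber bottle (232,510), jar and beaker are undisturbed.

```bash
python3 - <<'E'
from edge import *
s=pickle.load(open("s8.pkl","rb"))
edges(s,(191,208),(201,205),207.5,187.5,rng=4)
E
```

```text
side ang 0.8147425466755749 nose ang 48.03148890889143 [-52.80489209  47.67956249] [-13.62490736  34.45950018]
centre [-68.1   0.5] nose [-13.2   1.2]
centre [-43.7 -12.5] nose [-6.9 28.4]
```

>>> jog_arm(
  commands=[
    {"x": -0.3, "y": 0, "z": 0, "roll": 0},
    {"x": -0.3, "y": 0, "z": 0, "roll": 0},
    {"x": -0.3, "y": 0, "z": 0, "roll": 0},
    {"x": -0.3, "y": 0, "z": 0, "roll": 0},
    {"x": -0.3, "y": 0, "z": 0, "roll": 0},
    {"x": -0.3, "y": 0, "z": 0, "roll": 0},
    {"x": -0.3, "y": 0, "z": 0, "roll": 0},
    {"x": -0.3, "y": 0, "z": 0, "roll": 0},
    {"x": -0.3, "y": 0, "z": 0, "roll": 0},
    {"x": -0.3, "y": 0, "z": 0, "roll": 0},
    {"x": -0.3, "y": 0, "z": 0, "roll": 0},
    {"x": -0.3, "y": 0, "z": 0, "roll": 0},
  ],
)

```text
clock: 17.05
tool_pos: [0.5639, 0.013, 0.0184]
orientation: [180.0, 0.0, -95.4]
force: [0.2, -1.1, -0.5]
opening: 0.0498
```

```bash
python3 st.py
```

```text
t 17.05 pos [0.5639 0.013  0.0184] yaw [179.99   0.   -95.39] bay x,y mm -99.9 -0.4 F bay -1.1 -0.3 -0.5
```

>>> jog_arm(
  commands=[
    {"x": -0.3, "y": 0, "z": 0, "roll": 0},
    {"x": -0.3, "y": 0, "z": 0, "roll": 0},
    {"x": -0.3, "y": 0, "z": 0, "roll": 0},
    {"x": -0.3, "y": 0, "z": 0, "roll": 0},
    {"x": -0.3, "y": 0, "z": 0, "roll": 0},
  ],
)

```text
clock: 17.55
tool_pos: [0.5657, 0.0278, 0.0187]
orientation: [-180.0, 0.0, -95.4]
force: [0.8, -1.6, -0.3]
opening: 0.0503
```

```bash
python3 st.py
```

```text
t 17.55 pos [0.5657 0.0278 0.0187] yaw [-1.7997e+02  1.0000e-02 -9.5390e+01] bay x,y mm -85.0 -0.8 F bay -1.5 -0.9 -0.3
```

```bash
python3 - <<'E'
from plant import ctrl
from h import *
s=ctrl.snapshot("top");im=s["image"][:,:,::-1]
pickle.dump(s,open("s9.pkl","wb"))
cv2.imwrite("pics/top9c.png",cv2.resize(im[150:240,120:240],(800,600),interpolation=cv2.INTER_NEAREST))
E
```

```text
(no output)
```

View pics/top9c.png

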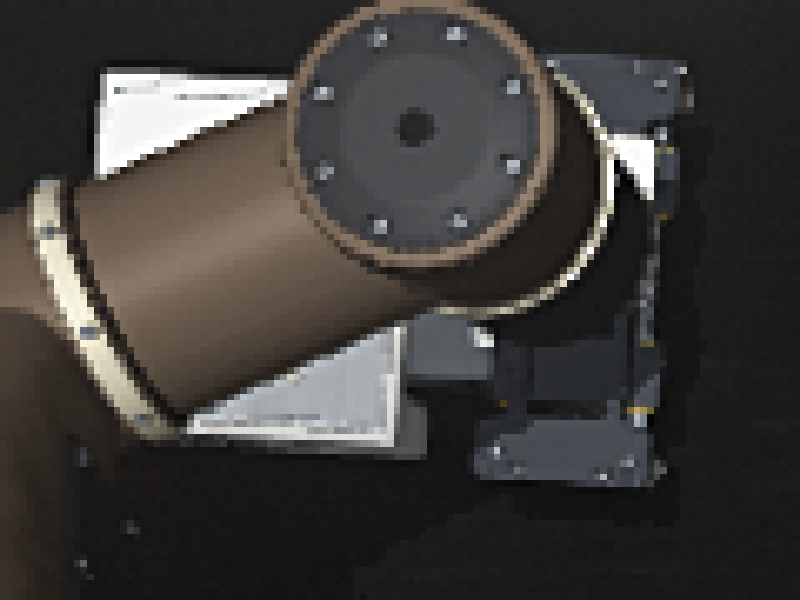

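```bash
python3 - <<'E'
from edge import *
def bx(s,u,v):
    p=onz(s,(u,v),.048)[:2]-M;return (p@ex*1e3).round(1),(p@ey*1e3).round(1)
s=pickle.load(open("s8.pkl","rb"));print("s8 label corner",bx(s,130+310/4,130+290/4),"tcp -136.7")
s=pickle.load(open("s9.pkl","rb"));print("s9",bx(s,120+474/6.667,150+345/6.667),"tcp -85")
cv2.imwrite("pics/l8.png",cv2.resize(pickle.load(open("s8.pkl","rb"))["image"][190:215,185:225,::-1],(800,500),interpolation=cv2.INTER_NEAREST))
cv2.imwrite("pics/l9.png",cv2.resize(s["image"][190:215,170:210,::-1],(800,500),interpolation=cv2.INTER_NEAREST))
E
```

```text
s8 label corner (np.float64(-79.3), np.float64(31.2)) tcp -136.7
s9 (np.float64(-28.1), np.float64(32.2)) tcp -85
```

View pics/l8.png

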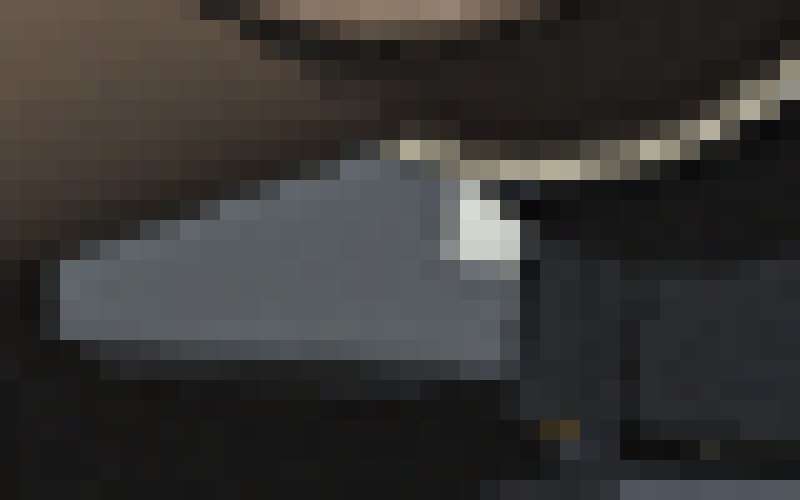

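View pics/l9.png

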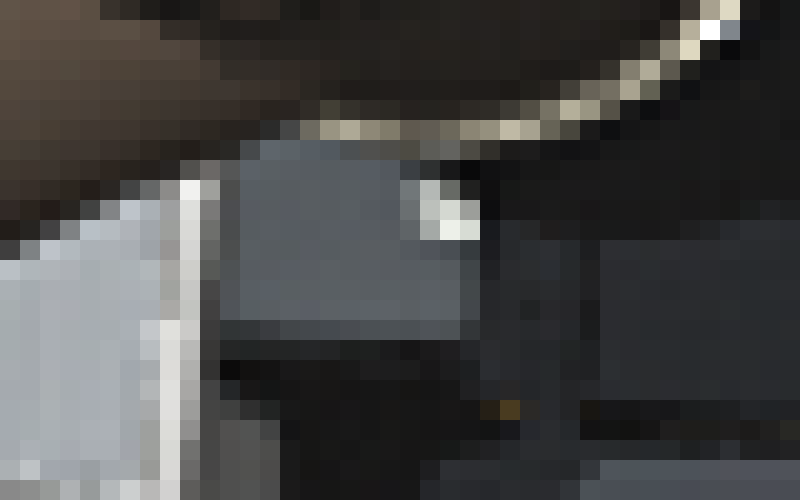

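The block stays flush against the gate: the label moved 51 mm while the TCP moved 52 mm. The nose is about 34 mm inside. Continuing gently.

>>> jog_arm(
  commands=[
    {"x": -0.25, "y": 0, "z": 0, "roll": 0},
    {"x": -0.25, "y": 0, "z": 0, "roll": 0},
    {"x": -0.25, "y": 0, "z": 0, "roll": 0},
    {"x": -0.25, "y": 0, "z": 0, "roll": 0},
    {"x": -0.25, "y": 0, "z": 0, "roll": 0},
    {"x": -0.25, "y": 0, "z": 0, "roll": 0},
    {"x": -0.25, "y": 0, "z": 0, "roll": 0},
    {"x": -0.25, "y": 0, "z": 0, "roll": 0},
  ],
)

```text
clock: 18.4
tool_pos: [0.5675, 0.0477, 0.0187]
orientation: [-180.0, 0.0, -95.4]
force: [3.0, -4.5, 1.1]
opening: 0.0502
```

```bash
python3 st.py
```

```text
t 18.4 pos [0.5675 0.0477 0.0187] yaw [-179.97    0.    -95.38] bay x,y mm -65.0 -0.8 F bay -4.2 -3.4 1.1
```

>>> jog_arm(
  commands=[
    {"x": -0.2, "y": 0, "z": 0, "roll": 0},
    {"x": -0.2, "y": 0, "z": 0, "roll": 0},
  ],
)

```text
clock: 18.6
tool_pos: [0.5679, 0.0517, 0.0187]
orientation: [-180.0, 0.0, -95.4]
force: [3.0, -4.1, -0.5]
opening: 0.0503
```

>>> jog_arm(
  commands=[
    {"x": -0.2, "y": 0, "z": 0, "roll": 0},
    {"x": -0.2, "y": 0, "z": 0, "roll": 0},
  ],
)

```text
clock: 18.8
tool_pos: [0.5683, 0.0556, 0.0187]
orientation: [-180.0, 0.0, -95.4]
force: [3.5, -5.2, 0.7]
opening: 0.05
```

>>> jog_arm(
  commands=[
    {"x": -0.2, "y": 0, "z": 0, "roll": 0},
  ],
)

```text
clock: 18.9
tool_pos: [0.5685, 0.0576, 0.0187]
orientation: [-180.0, 0.0, -95.4]
force: [2.2, -4.9, 0.2]
opening: 0.0498
```

```bash
python3 st.py
```

```text
t 18.9 pos [0.5685 0.0576 0.0187] yaw [-179.97    0.    -95.38] bay x,y mm -55.0 -0.9 F bay -4.7 -2.7 0.2
```

>>> jog_arm(
  commands=[
    {"x": -0.15, "y": 0.01, "z": 0, "roll": 0},
    {"x": -0.15, "y": 0.01, "z": 0, "roll": 0},
  ],
)

```text
clock: 19.1
tool_pos: [0.5687, 0.0607, 0.0187]
orientation: [-180.0, 0.0, -95.4]
force: [4.1, -5.2, -0.6]
opening: 0.0504
```

>>> jog_arm(
  commands=[
    {"x": -0.15, "y": 0, "z": 0, "roll": 0},
    {"x": -0.15, "y": 0, "z": 0, "roll": 0},
  ],
)

```text
clock: 19.3
tool_pos: [0.5689, 0.0636, 0.0187]
orientation: [-180.0, 0.0, -95.4]
force: [3.4, -5.5, -0.0]
opening: 0.0499
```

>>> jog_arm(
  commands=[
    {"x": -0.15, "y": 0, "z": 0, "roll": 0},
    {"x": -0.15, "y": 0, "z": 0, "roll": 0},
  ],
)

```text
clock: 19.5
tool_pos: [0.5692, 0.0666, 0.0187]
orientation: [-180.0, 0.0, -95.4]
force: [3.6, -5.7, 0.1]
opening: 0.0498
```

```bash
python3 st.py
```

```text
t 19.5 pos [0.5692 0.0666 0.0187] yaw [-179.96    0.    -95.38] bay x,y mm -46.0 -0.7 F bay -5.3 -4.1 0.1
```

>>> jog_arm(
  commands=[
    {"x": -0.1, "y": 0, "z": 0, "roll": 0},
    {"x": -0.1, "y": 0, "z": 0, "roll": 0},
  ],
)

```text
clock: 19.7
tool_pos: [0.5693, 0.0677, 0.0187]
orientation: [-180.0, -0.1, -95.4]
force: [4.8, -11.5, 0.5]
opening: 0.0499
```

>>> jog_arm(
  commands=[
    {"x": -0.1, "y": 0, "z": 0, "roll": 0},
    {"x": -0.1, "y": 0, "z": 0, "roll": 0},
  ],
)

```text
clock: 19.9
tool_pos: [0.5695, 0.0693, 0.0188]
orientation: [-180.0, -0.1, -95.4]
force: [5.3, -11.1, 1.5]
opening: 0.05
```

>>> jog_arm(
  commands=[
    {"x": -0.1, "y": 0, "z": 0, "roll": 0},
    {"x": -0.1, "y": 0, "z": 0, "roll": 0},
  ],
)

```text
clock: 20.1
tool_pos: [0.5696, 0.0713, 0.0188]
orientation: [-180.0, -0.1, -95.4]
force: [4.4, -11.4, 0.6]
opening: 0.0498
```

```bash
python3 st.py
```

```text
t 20.1 pos [0.5696 0.0713 0.0188] yaw [-1.7999e+02 -8.0000e-02 -9.5380e+01] bay x,y mm -41.4 -0.7 F bay -10.9 -5.4 0.6
```

The force stepped from 5.5 to 11 N at TCP bay x of about -45.3 mm. That is the contact plate moving. The stop is expected near -33.

>>> jog_arm(
  commands=[
    {"x": -0.1, "y": 0.01, "z": 0, "roll": 0},
    {"x": -0.1, "y": 0.01, "z": 0, "roll": 0},
    {"x": -0.1, "y": 0.01, "z": 0, "roll": 0},
    {"x": -0.1, "y": 0, "z": 0, "roll": 0},
  ],
)

```text
clock: 20.5
tool_pos: [0.57, 0.0751, 0.0188]
orientation: [-180.0, -0.1, -95.4]
force: [7.2, -14.2, 0.1]
opening: 0.0501
```

>>> jog_arm(
  commands=[
    {"x": -0.1, "y": 0, "z": 0, "roll": 0},
    {"x": -0.1, "y": 0, "z": 0, "roll": 0},
  ],
)

```text
clock: 20.7
tool_pos: [0.5702, 0.0771, 0.0188]
orientation: [-180.0, -0.1, -95.4]
force: [6.2, -12.7, -0.3]
opening: 0.05
```

>>> jog_arm(
  commands=[
    {"x": -0.1, "y": 0, "z": 0, "roll": 0},
  ],
)

```text
clock: 20.8
tool_pos: [0.5703, 0.0781, 0.0188]
orientation: [-180.0, -0.1, -95.4]
force: [6.6, -13.5, 1.1]
opening: 0.05
```

```bash
python3 st.py
```

```text
t 20.8 pos [0.5703 0.0781 0.0188] yaw [-1.7997e+02 -9.0000e-02 -9.5370e+01] bay x,y mm -34.5 -0.8 F bay -12.9 -7.8 1.1
```

>>> jog_arm(
  commands=[
    {"x": -0.05, "y": -0.02, "z": 0, "roll": 0},
    {"x": -0.05, "y": -0.02, "z": 0, "roll": 0},
  ],
)

```text
clock: 21.0
tool_pos: [0.5704, 0.079, 0.0187]
orientation: [180.0, -0.1, -95.4]
force: [3.6, -13.0, 1.5]
opening: 0.0501
```

>>> jog_arm(
  commands=[
    {"x": -0.05, "y": 0, "z": 0, "roll": 0},
  ],
)

```text
clock: 21.1
tool_pos: [0.5704, 0.0792, 0.0187]
orientation: [180.0, -0.1, -95.4]
force: [5.8, -17.2, 0.8]
opening: 0.05
```

>>> jog_arm(
  commands=[
    {"x": -0.05, "y": 0, "z": 0, "roll": 0},
  ],
)

```text
clock: 21.2
tool_pos: [0.5703, 0.0792, 0.0188]
orientation: [180.0, -0.2, -95.4]
force: [6.5, -19.5, 1.7]
opening: 0.0499
```

```bash
python3 st.py
```

```text
t 21.2 pos [0.5703 0.0792 0.0188] yaw [ 1.7998e+02 -1.6000e-01 -9.5370e+01] bay x,y mm -33.4 -0.7 F bay -18.8 -8.2 1.7
```

Force is rising (13 → 17 → 20 N) with no more travel at -33.4 mm, 12 mm after the plate was met. I'll press a little further to confirm.

>>> jog_arm(
  commands=[
    {"x": -0.05, "y": -0.01, "z": 0, "roll": 0},
  ],
)

```text
clock: 21.3
tool_pos: [0.5703, 0.0793, 0.0187]
orientation: [180.0, -0.2, -95.4]
force: [6.0, -20.4, 1.8]
opening: 0.0502
```

>>> jog_arm(
  commands=[
    {"x": -0.05, "y": -0.01, "z": 0, "roll": 0},
    {"x": 0, "y": 0, "z": 0, "roll": 0},
  ],
)

```text
clock: 21.5
tool_pos: [0.5703, 0.0793, 0.0187]
orientation: [179.9, -0.2, -95.4]
force: [4.5, -21.0, 1.5]
opening: 0.0499
```

```bash
python3 st.py
```

```text
t 21.5 pos [0.5703 0.0793 0.0187] yaw [179.94  -0.22 -95.39] bay x,y mm -33.3 -0.7 F bay -20.5 -6.4 1.5
```

The hard stop is confirmed: 12.0 mm of plate travel, then 20 N with no motion. Backing straight off and looking.

>>> jog_arm(
  commands=[
    {"x": 0.2, "y": 0, "z": 0, "roll": 0},
    {"x": 0.8, "y": 0, "z": 0, "roll": 0},
    {"x": 2, "y": 0, "z": 0, "roll": 0},
    {"x": 3, "y": 0, "z": 0, "roll": 0},
    {"x": 0, "y": 0, "z": -3, "roll": 0},
    {"x": 0, "y": 0, "z": -4, "roll": 0},
    {"x": 0, "y": 0, "z": -4, "roll": 0},
    {"x": 0, "y": 0, "z": -4, "roll": 0},
    {"x": 4, "y": 0, "z": 0, "roll": 0},
    {"x": 4, "y": 0, "z": 0, "roll": 0},
    {"x": 4, "y": 0, "z": 0, "roll": 0},
    {"x": 4, "y": 0, "z": 0, "roll": 0},
  ],
)

```text
clock: 22.7
tool_pos: [0.5494, -0.1373, 0.1687]
orientation: [-180.0, 0.1, -95.3]
force: [0.3, 0.6, 1.1]
opening: 0.0497
```

>>> jog_arm(
  commands=[
    {"x": 4, "y": 0, "z": 0, "roll": 0},
    {"x": 4, "y": 0, "z": 0, "roll": 0},
    {"x": 4, "y": 0, "z": 0, "roll": 0},
    {"x": 4, "y": 0, "z": 0, "roll": 0},
    {"x": 0, "y": 0, "z": 0, "roll": 0},
  ],
)

```text
clock: 23.2
tool_pos: [0.534, -0.2991, 0.1679]
orientation: [180.0, 0.0, -95.6]
force: [-1.4, 0.6, -0.3]
opening: 0.0498
```

```bash
python3 st.py; python3 - <<'E'
from plant import ctrl
from h import *
s=ctrl.snapshot("top");im=s["image"][:,:,::-1]
pickle.dump(s,open("s10.pkl","wb"))
cv2.imwrite("pics/top10.png",im)
cv2.imwrite("pics/top10c.png",cv2.resize(im[140:260,120:280],(800,600),interpolation=cv2.INTER_NEAREST))
E
```

```text
t 23.2 pos [ 0.534  -0.2991  0.1679] yaw [ 1.7996e+02  2.0000e-02 -9.5570e+01] bay x,y mm -413.5 0.7 F bay 0.5 1.4 -0.3
```

View pics/top10.png

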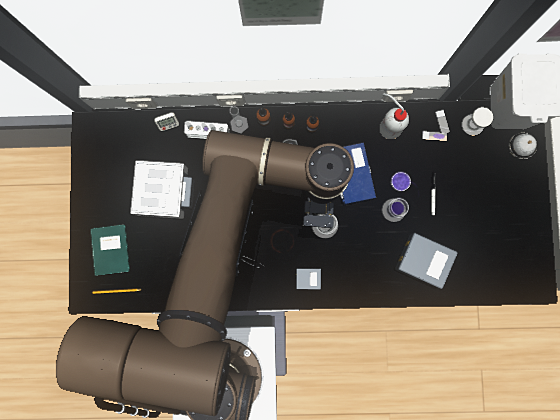

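View pics/top10c.png

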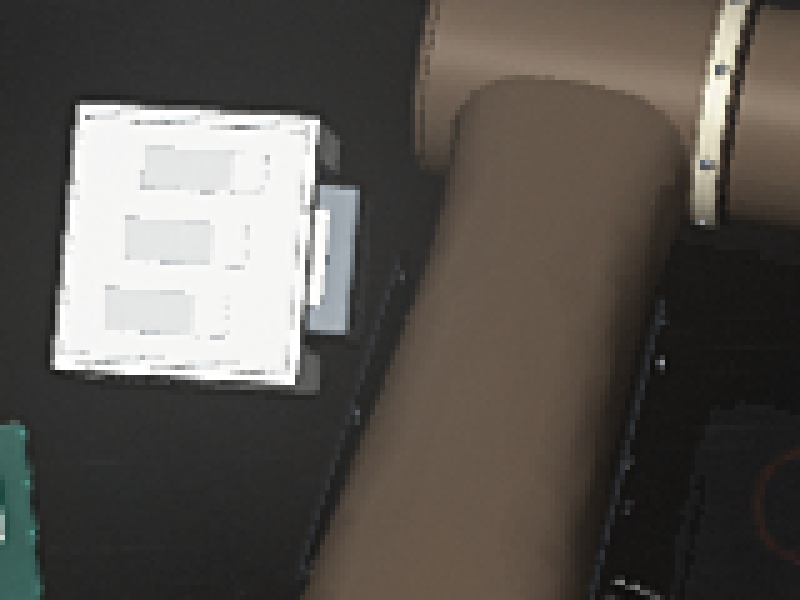

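The block's rear stands squarely out of the bay: rear edge from crop (359,186) to (348,331). I'll measure depth, centring and angle.

```bash
python3 - <<'E'
from edge import *
s=pickle.load(open("s10.pkl","rb"))
g=cv2.resize(s["image"],None,fx=8,fy=8,interpolation=cv2.INTER_LINEAR).min(2).astype(float)
sub=lambda u,v:1000*(np.array([ex,ey])@(onz(s,((u+.5)/8-.5,(v+.5)/8-.5),.044)[:2]-M))
R_=[]
for v in np.arange(180,203,.5):
    a=186*8;r=g[int(v*8),a:197*8];k=np.where(r>(r.max().clip(0,150)+r[-16:].mean())/2)[0].max();R_.append(sub(a+k,v*8))
R_=np.array(R_);f=np.polyfit(R_[:,1],R_[:,0],1);print("rear x",R_[:,0].mean(),"nose",R_[:,0].mean()+110,"ang",-np.degrees(np.arctan(f[0])))
for u in(186.5,187.5,188.5):
    c=g[170*8:212*8,int(u*8)];k=np.where(c>85)[0];print(sub(u*8,170*8+k.min())[1],sub(u*8,170*8+k.max())[1])
for q in("jar_clear_mid","beaker_mid","amber_dropper_mid"):print(q)
E
```

```text
rear x -21.307917892565733 nose 88.69208210743426 ang -0.2877263491099294
-68.20514020676228 47.04782062111674
-46.72195712819938 47.232537485587685
-46.135661282977125 46.638774302834406
jar_clear_mid
beaker_mid
amber_dropper_mid
```

```bash
python3 - <<'E'
from plant import ctrl
print(ctrl.close_job())
E
```

```text
the job is handed in; nothing more can be done
None
```

The mid-sized power block is in the bay nose first and pushed home against the contact plate's stop. I handed the job in at about 23 s; it reports no verdict.

**What I did:** I pushed the block's robot-side face first to centre it. That left it still 8° off the bay's direction, because only one finger touched. I corrected the angle with two fingers on the rear face while pushing it forward, then slid it straight in.

**Feeling for the stop:** The push force stepped from about 5.5 to 11 N when the nose met the plate. The block then moved 12.0 mm further and stopped, with the force rising to about 21 N and no more travel.

**Last checks (top camera, arm backed off):**
- **Fit:** the block is about 0.3° off the bay's direction and about 0.2 mm off centre.
- **Depth:** the camera puts the nose about 89 mm inside the mouth, while the finger position gives about 86 mm. The 2–3 mm difference is about the camera calibration error, and both are well past the 68 mm needed.

**Disagreements and gaps:**
- **Side force:** I felt 6–8 N sideways while seating the block, so it was probably rubbing a bay wall.
- **Jar, beaker and bottle:** I did not measure their final positions. None was seen displaced or touched, but in the last picture the arm hid the bottle and covered most of the beaker and part of the jar.

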